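# Rack the checked module, show the next one to the inspection camera

## Task

Take the checked module with the green handle off the sloping rest and stand it on edge in the rack slot marked by the green clips, either way round, pushed fully down and let go, never dropped. Then pull the module with the red handle out of the rack and hold it up to the inspection camera: handle uppermost, terminal side square to the lens, its middle on the lens axis 150 mm in front of the lens. Finish like that, still holding it steady in the air, with the other modules, the screwdriver, the meter and the camera left undisturbed.

Things in the scene. Friction and masses are not known exactly. Their poses are not given: they have to be found in the camera images.
- green_module: checked module, white slab with green handle: 90 wide (x), 14 thick (y), 130 tall (z), ~160 g. Body is the lowest 100; above it, centred, the handle: 40 wide, 14 thick, 100 to 130 above the foot; grip across the 14. Origin: centre of the foot, z towards the handle. Terminal side (+y): grey panel, brass terminals, 4 lamps; -y plain. Starts on the rest, 30 deg from vertical, terminal side up
- red_module: the module to be shown: shape, size, mass and axes as the green one (see there), but red handle and lamps. It starts upright in a rack slot, terminal side (+y) towards the rack's +y
- red_module_center (a point): the middle of the red module: 65 mm above its foot, on the middle of its width and thickness
- blue_module: same module with a blue handle, upright in a slot; leave alone
- yellow_module: same module with a yellow handle, upright in a slot; leave alone
- rack: fixed black and grey rack 118 x 212 mm, 65 high. 4 slots in a row along its y, centres at y = -81, -27, 27, 81 (40 mm free between modules, whose handle tops are 140 above the table). Inside, a slot is 104 long (x) and 18 wide (y), its floor 10 above the table; straight walls to 55, then lips flaring to about 34 wide at 65. Origin: centre of underside, on the table
- green_clip: green clips on both ends of the one empty slot and a green strip on its floor, fixed: the slot for the green module. Which slot it is varies. Origin: centre of that slot's floor, 10 mm above the table; axes as the rack's (x along the slot, y across, z up). A seated module has its foot centre here, z up
- rest: fixed aluminium sloping rest, 100 mm wide, on a steel plate 120 x 120. It leans 30 deg from vertical, top towards its +y, and backs the module's lower 80 mm; the upper 50 are free on both sides. A ledge with a lip 8 mm high carries the foot: pull the module off along the slope. Origin: on the table, 22 mm under the green module's foot centre; green module's x is its -x
- camera_head: blue box camera 60 x 50 x 44 mm with black lens in a white ring, clamped (holds 40 N) on a steel post 412 mm tall, 60 mm behind the lens mount. It looks along its own -x, 20 deg downwards; y is level, z is the picture's up. Place, yaw and height vary. Origin: lens mount, on the lens axis
- lens (a point): front of the lens, 18 mm ahead of the head's origin along its -x, 0.266 to 0.316 m above the table
- focus (a point): the place to show the module's middle: on the lens axis 150 mm in front of the lens (168 mm from the head's origin along its -x); nothing is there to be seen
- screwdriver: loose screwdriver lying on the table; leave alone. Origin: at its underside, x axis along it
- meter: loose orange hand meter 130 x 70 x 30 mm lying on the table; leave alone. Origin: centre of its underside
Mind the look-alikes: they are no part of the job. Leave any brown look-alike of the green_module alone.

How it is judged (in metres and radians):
On the way, in this order (a step that is already met when the one before it is completed fails the run):
1. the green module stands fully down in the slot with the green clips and is let go (horizontal distance between green_module and green_clip below 0.012 m and z of green_module in the frame of green_clip below 0.004 m and angle between green_module's own z axis and vertical below 0.14 rad and contact force between green_module and the fingers below 0.1 N), for 0.2 s.
2. the red module is lifted clear of the rack (z of red_module in the frame of rack above 0.075 m), for 0.1 s.
At the end, for the whole second after the job is handed in: Green module let go in the marked slot (12 mm), on its floor (4 mm), upright (8 deg). Red module held by the fingers alone, still, middle within 25 mm of the focus, terminal side facing the lens and width level within 11 deg, handle up (all of step 1 and contact force between green_module and the arm below 0.1 N and distance between red_module_center and focus below 0.025 m and angle between the y axis of red_module and the x axis of camera_head, either way round below 0.2 rad and y of lens in the frame of red_module above 0.1 m and angle between the x axis of red_module and the y axis of camera_head, either way round below 0.2 rad and angle between red_module's own z axis and vertical below 0.7 rad and contact force between red_module and the fingers above 1 N and contact force between red_module and rack below 0.05 N and contact force between red_module and camera_head below 0.05 N and height (world z) of red_module above 0.1 m and linear speed of red_module below 0.03 m/s); the arm keeps its last pose, push and grip.
It fails at once if the blue or yellow module is moved by more than 20 mm (distance of any of blue_module, yellow_module from where it was at the start of the episode above 0.02 m).
It fails at once if the screwdriver or the meter is moved by more than 20 mm (distance of any of screwdriver, meter from where it was at the start of the episode above 0.02 m).
It fails at once if the inspection camera is pushed by more than 8 mm (distance of lens from where it was at the start of the episode above 0.008 m).
It fails at once if the green or red module is dropped (falls unheld by more than about 20 mm) ((contact force between green_module and the fingers below 0.05 N and linear speed of green_module above 0.6 m/s) or (contact force between red_module and the fingers below 0.05 N and linear speed of red_module above 0.6 m/s)).
It also fails if it takes over 67 s, if anything falls off the work surface, if the arm or the gripper's body presses on something with over 40 N, if the wrist force passes 120 N, or if a joint passes its speed limit or range.

## Robot

A 7-joint arm with a two-finger parallel gripper is mounted at the origin on the work surface. World frame = base frame: x ahead of the robot, y to its left, z up, the work surface at z = 0. Lengths are in mm, angles in rad, forces in N, time in s.
With the tool pointing down it reaches from about 425 to 925 mm from the base axis. Payload 6.8 kg.
Tool frame: the origin (TCP) lies on the centre line of the jaws, within the pads' length; the fingertips stand 22 mm ahead of it and the grasp point (between the pads) lies 3 mm ahead of it; z points along the fingers, y is the direction in which the jaws open and shut (so a half turn about z gives the same grasp; the last joint's range is limited). The gripper opens to 88 mm and grips with 3 to 60 N. Pads are 20 mm wide; open, the fingers measure 115 mm over their backs; the gripper's body (75 mm by 178 mm) begins 61 mm behind the grasp point.
Start: joints at [1.032, 0.477, 0.022, 1.555, -0.011, 1.109, -0.083], TCP at [281.889, -613.34, 244.664] pointing down, gripper open.
Joint ranges: [-2.96, 2.96], [-0.34, 2.1], [-1.41, 1.46], [0.24, 2.44], [-1.37, 4.51], [0.17, 1.92], [-2.96, 2.96]. Speed limits (rad/s): [2.39, 2.39, 3.14, 3.14, 3.14, 3.14, 3.14].

## Interface

Orientations are given as a unit quaternion [w, x, y, z].
In Python, from workcell import status, viewer, ticket gives the robot as it stands.
- The arm moves only by the tool move_arm, never from a script. Its argument "motion" is a list that holds one entry, the list of rows, each a list of 6 numbers: the shift along the tool's x, y, z in cm, then the turn, a rotation vector about the tool's x, y, z in rad. A call has 1 to 12 rows; each row is the pose to reach, as a shift and turn from the pose commanded when the call began, along the tool's axes at that moment; what a row does not reach only later rows make up. A row lasts 1/10 s, in which the tool goes at most 50 mm and 8.59 degrees, less where a joint would pass 70% of its speed; a pose out of reach is approached as far as the arm can. A call with a gripper value outside its range is refused whole. "fingers" is the closure in counts, from 0 (fully open) to 255 (shut), set as the call begins (left out, the last holds). The fingers move at their own pace and stop on an object; "squeeze" is the grip in N (left out, the last holds). Time passes only in rows, so rows that repeat a pose let the fingers close. It gives the time, the measured TCP pose, the force and the opening at its end, in the units of the state.
- status.observe(): the state, without advancing time (a new reading comes with each control period).
- viewer.grab_frame(name): name is "side" or "top" or "wrist"; returns a dict with "pixels" (420x560x3 uint8, red, green, blue), "K" (3x3 intrinsics, pixels), "k1" (the pictures are not rectified: a ray, as slopes to the right and down, at radius r is drawn at 1 + k1 r^2 times it, then the intrinsics apply), "cam_to_world" (4x4, takes a point from camera to world coordinates); the wrist camera has in their place "tool_from_camera" (4x4, takes a point from camera to tool coordinates, whose origin is the TCP and whose axes are the flange's). Camera axes: x right, y down, z forward; pixel columns grow to the right and rows downward; lengths in mm; the calibration is good to about 2 mm. A picture is of the moment at which its call begins: read the wrist's pose just before it. There is no depth.
- ticket.hand_in(): hands the job in, once; it reports no verdict.
The state is a dict: "t": time; "q": joint angles; "dq": joint speeds; "effort": joint torques, N m; "position": TCP position; "eef_rot": TCP orientation; "force": force on the tool from outside, world axes, zero at the start; "wrist_torque": the same for the moment, N m; "grip_width": finger opening in mm.
Only numpy, scipy, OpenCV 4.12 (cv2) and the standard library are available. Lean on these libraries where they do the work, as an engineer would, in place of code of your own. Each camera call takes 0.05 s, during which the arm holds its last target.

## Working session

There is one attempt and no reset: what is moved stays moved. The work goes in short steps, Python scripts to look and compute and a tool call to move; the robot and the scene stay as the last step left them, time stands still between calls to the robot, and variables do not carry over. Pictures are saved under pics/ and viewed, and the job is handed in when it is done.

Besides the shell and the picture viewer there is one more tool, called after "Request:" as name(argument=value, ...) on one line, values as JSON. move_arm: Moves the arm, as the interface text tells. Its arguments: {"type":"object","properties":{"motion":{"type":"array"},"fingers":{"type":"number"},"squeeze":{"type":"number"}},"required":["motion"]}

```bash
ls -la; mkdir -p pics
python3 - <<'E'
from workcell import status, viewer
import cv2,numpy as np
s=status.observe(); print({k:np.round(v,3).tolist() for k,v in s.items()})
for n in ("side","top","wrist"):
    f=viewer.grab_frame(n)
    cv2.imwrite(f"pics/{n}0.png",cv2.cvtColor(f["pixels"],cv2.COLOR_RGB2BGR))
    print(n,{k:np.round(v,3).tolist() for k,v in f.items() if k!="pixels"})
E
```

```text
total 12
drwxr-xr-x  3 agent agent 4096 Dec  7 16:46 .
drwxr-xr-x 23 root  root  4096 Dec  7 16:46 ..
drwxr-xr-x  2 agent agent 4096 Dec  7 16:46 pics
{'t': 0.0, 'q': [1.032, 0.478, 0.022, 1.556, -0.012, 1.109, -0.083], 'dq': [-0.002, 0.001, -0.001, -0.001, -0.0, 0.001, -0.0], 'effort': [0.0, -58.284, 1.534, -27.262, -0.054, 0.017, 0.0], 'position': [281.64, -612.841, 243.706], 'eef_rot': [-0.001, 0.977, 0.214, -0.0], 'force': [-0.063, 0.179, 0.543], 'wrist_torque': [-0.02, 0.016, -0.021], 'grip_width': 87.823}
side {'K': [[387.207, 0.0, 276.616], [0.0, 387.207, 208.146], [0.0, 0.0, 1.0]], 'k1': -0.016, 'cam_to_world': [[-0.998, -0.027, 0.055, 494.008], [-0.061, 0.502, -0.862, 895.527], [-0.004, -0.864, -0.503, 696.868], [0.0, 0.0, 0.0, 1.0]]}
top {'K': [[427.556, 0.0, 271.624], [0.0, 427.556, 208.714], [0.0, 0.0, 1.0]], 'k1': 0.04, 'cam_to_world': [[0.017, -0.984, 0.176, 310.544], [-1.0, -0.016, 0.008, -15.95], [-0.005, -0.176, -0.984, 1389.544], [0.0, 0.0, 0.0, 1.0]]}
wrist {'K': [[356.087, 0.0, 277.389], [0.0, 356.087, 211.85], [0.0, 0.0, 1.0]], 'k1': -0.032, 'tool_from_camera': [[0.0, -0.969, -0.246, 66.853], [1.0, 0.0, -0.0, -0.809], [0.0, -0.246, 0.969, -139.359], [0.0, 0.0, 0.0, 1.0]]}
```

View pics/side0.png

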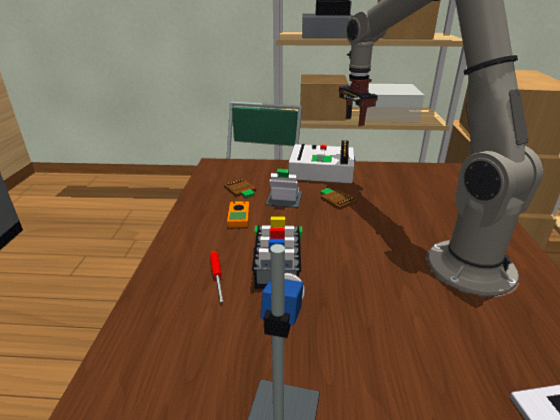

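View pics/top0.png

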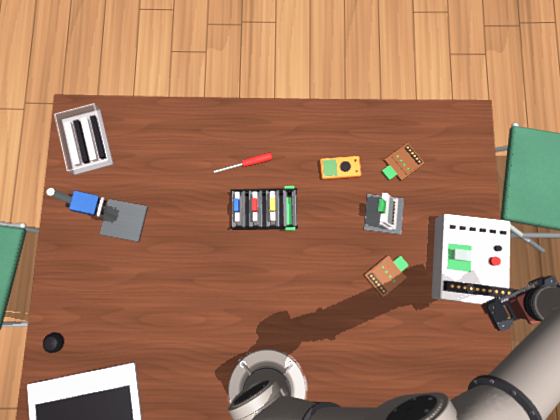

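View pics/wrist0.png

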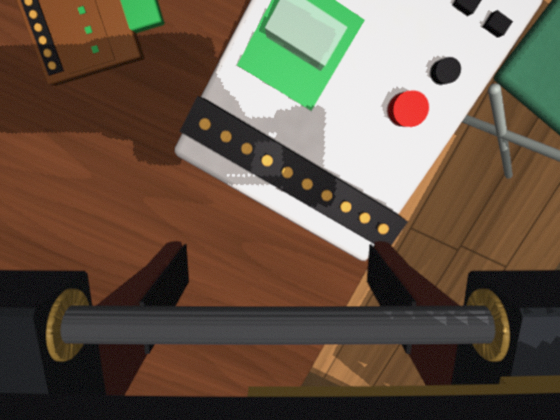

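```bash
cat > h.py <<'E'
import numpy as np,cv2
from scipy.spatial.transform import Rotation as R
from workcell import status, viewer
def rot(q): return R.from_quat([q[1],q[2],q[3],q[0]])
def tool():
    s=status.observe(); T=np.eye(4); T[:3,:3]=rot(s["eef_rot"]).as_matrix(); T[:3,3]=s["position"]; return T
class Cam:
    def __init__(s,n,save=None):
        T=tool() if n=="wrist" else None
        f=viewer.grab_frame(n); s.img=f["pixels"]; s.K=np.array(f["K"]); s.k1=f["k1"]
        s.T=np.array(f["cam_to_world"]) if n!="wrist" else T@np.array(f["tool_from_camera"])
        s.d=np.array([s.k1,0,0,0,0.])
        if save: np.savez(f"pics/{save}.npz",img=s.img,K=s.K,k1=s.k1,T=s.T); cv2.imwrite(f"pics/{save}.png",s.img[...,::-1])
    @classmethod
    def load(c,save):
        z=np.load(f"pics/{save}.npz"); s=c.__new__(c); s.img=z["img"];s.K=z["K"];s.k1=float(z["k1"]);s.T=z["T"];s.d=np.array([s.k1,0,0,0,0.]);return s
    def ray(s,uv):
        p=cv2.undistortPoints(np.array(uv,float).reshape(-1,1,2),s.K,s.d).reshape(-1,2)
        d=np.c_[p,np.ones(len(p))]@s.T[:3,:3].T
        return s.T[:3,3],d/np.linalg.norm(d,axis=1)[:,None]
    def onz(s,uv,z):
        o,d=s.ray(uv); return o+d*((z-o[2])/d[:,2])[:,None]
    def proj(s,P):
        P=np.array(P,float).reshape(-1,3); pc=(P-s.T[:3,3])@s.T[:3,:3]
        return cv2.projectPoints(pc,np.zeros(3),np.zeros(3),s.K,s.d)[0].reshape(-1,2)
    def crop(s,x0,y0,x1,y1,k,name):
        cv2.imwrite(f"pics/{name}.png",cv2.resize(s.img[y0:y1,x0:x1,::-1],None,fx=k,fy=k,interpolation=cv2.INTER_CUBIC))
def tri(c1,u1,c2,u2):
    o1,d1=c1.ray(u1);o2,d2=c2.ray(u2);d1=d1[0];d2=d2[0]
    a=np.linalg.lstsq(np.c_[d1,-d2],o2-o1,rcond=None)[0]
    p,q=o1+a[0]*d1,o2+a[1]*d2
    return (p+q)/2,np.linalg.norm(p-q)
E
python3 - <<'E'
from h import *
t=Cam("top","t1"); s=Cam("side","s1")
t.crop(210,150,420,300,3.8,"tc1"); t.crop(30,170,170,260,5.5,"tc2"); s.crop(190,150,370,340,3,"sc1")
for n,uv,z in (("rest",(385,213),50),("rack",(263,209),65),("rackL",(231,209),65),("rackR",(296,208),65),("cam",(85,205),290),("lens",(100,207),290),("boxright",(445,255),60),("brown",(385,275),14)):
    print(n,t.onz([uv],z).round(0))
E
```

```text
rest [[ 541. -364.   50.]]
rack [[546.  21.  65.]]
rackL [[544. 122.  65.]]
rackR [[550. -82.  65.]]
cam [[509. 478. 290.]]
lens [[504. 439. 290.]]
boxright [[ 412. -541.   60.]]
brown [[ 349. -368.   14.]]
```

View pics/tc1.png

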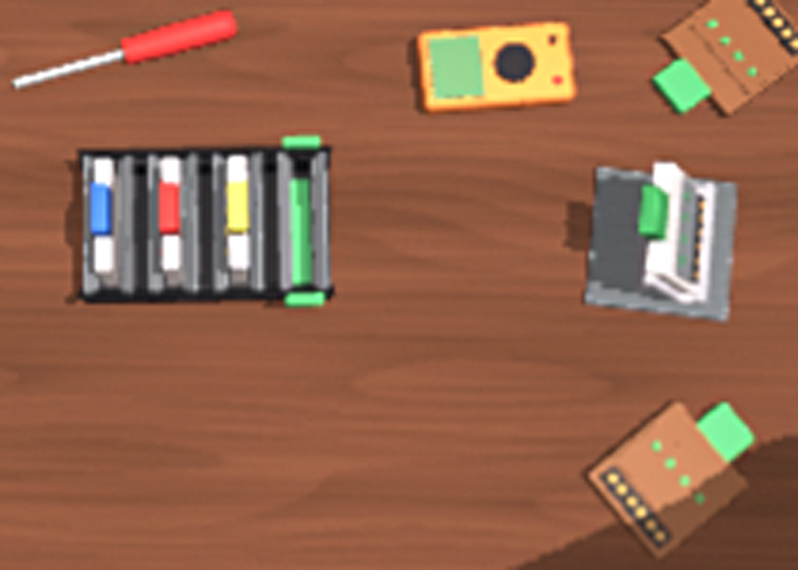

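View pics/tc2.png

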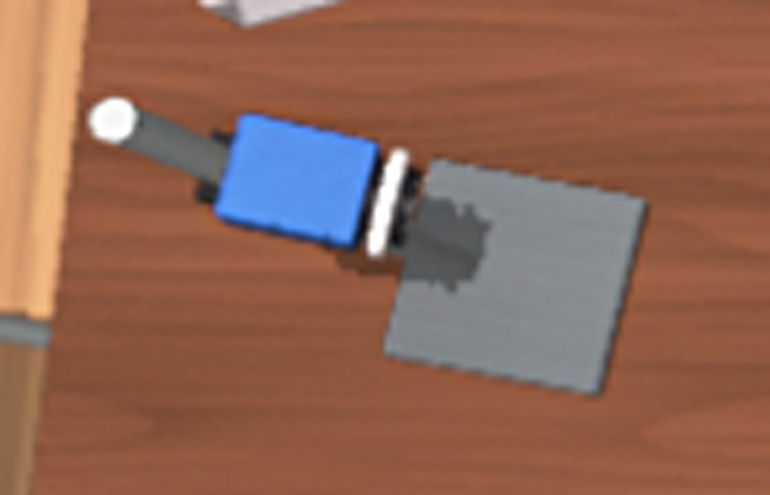

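View pics/sc1.png

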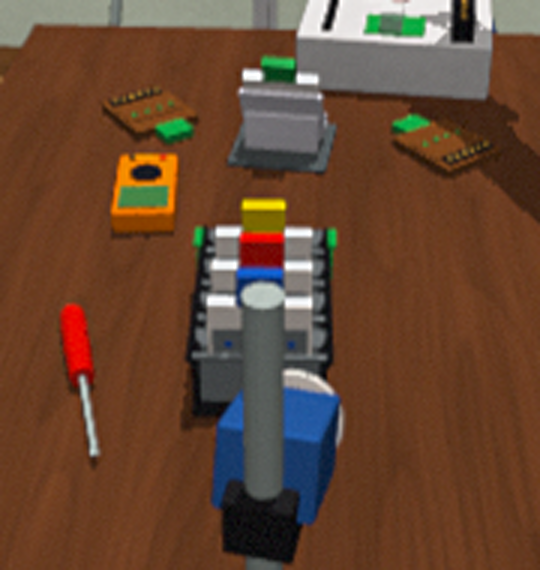

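```bash
cat > m1.py <<'E'
from h import *
def comps(c,lo,hi,box,mina=15):
    h=cv2.cvtColor(c.img,cv2.COLOR_RGB2HSV); m=cv2.inRange(h,lo,hi); k=np.zeros_like(m); x0,y0,x1,y1=box; k[y0:y1,x0:x1]=m[y0:y1,x0:x1]
    n,l,st,ce=cv2.connectedComponentsWithStats(k)
    out=[]
    for i in range(1,n):
        if st[i,4]>=mina:
            r=cv2.minAreaRect(np.argwhere(l==i)[:,::-1].astype(np.float32)); out.append((ce[i].round(1).tolist(),int(st[i,4]),st[i,:4].tolist(),np.round(r[1],1).tolist(),round(r[2],1)))
    return out
C={"green":((45,80,60),(85,255,255)),"red":((0,150,90),(6,255,255)),"yellow":((22,130,100),(32,255,255)),"blue":((105,130,80),(125,255,255))}
E
python3 - <<'E'
from m1 import *
t=Cam.load("t1"); s=Cam.load("s1")
for n in C:
    print(n)
    for o in comps(t,*C[n],(40,140,420,300)): print("  T",o)
    for o in comps(s,*C[n],(190,150,370,340)): print("  S",o)
E
```

```text
green
  T ([329.7, 167.1], 187, [323, 160, 14, 16], [15.1, 12.5], 83.7)
  T ([388.8, 172.1], 131, [382, 165, 15, 15], [13.1, 10.4], 50.2)
  T ([288.8, 187.5], 37, [284, 186, 10, 4], [3.0, 9.0], 90.0)
  T ([288.9, 210.4], 144, [286, 197, 6, 29], [28.0, 5.0], 90.0)
  T ([381.4, 205.5], 98, [378, 198, 8, 15], [14.0, 7.0], 90.0)
  T ([289.6, 228.3], 40, [285, 226, 11, 5], [3.7, 10.3], 82.9)
  T ([400.6, 263.0], 131, [394, 256, 14, 15], [13.8, 9.6], 50.2)
  S ([321.9, 158.1], 91, [312, 155, 20, 7], [6.0, 19.0], 90.0)
  S ([282.4, 172.4], 87, [277, 169, 12, 9], [8.0, 11.0], 90.0)
  S ([247.8, 193.1], 74, [242, 189, 12, 9], [6.9, 11.4], 74.1)
  S ([326.4, 190.7], 49, [321, 188, 12, 6], [5.0, 11.0], 68.2)
  S ([237.9, 214.8], 89, [230, 212, 16, 7], [5.6, 15.4], 85.9)
  S ([255.8, 228.9], 21, [254, 226, 4, 7], [6.0, 3.0], 90.0)
  S ([300.0, 230.4], 27, [299, 226, 3, 13], [12.0, 2.0], 90.0)
red
  T ([256.9, 159.2], 246, [242, 152, 31, 15], [8.2, 30.3], 74.7)
  T ([254.0, 204.4], 61, [252, 198, 5, 13], [12.0, 4.0], 90.0)
  S ([276.9, 232.4], 141, [270, 228, 15, 10], [9.0, 14.0], 90.0)
  S ([215.0, 263.9], 227, [210, 251, 12, 28], [27.1, 9.4], 80.5)
yellow
  T ([348.3, 166.2], 261, [336, 157, 24, 19], [17.9, 22.5], 85.6)
  S ([277.4, 220.9], 159, [270, 216, 16, 11], [15.0, 10.0], 0.0)
blue
  T ([83.5, 202.5], 514, [69, 191, 30, 24], [26.7, 19.9], 13.0)
  T ([235.9, 205.0], 65, [234, 198, 5, 14], [13.0, 4.0], 90.0)
  S ([274.9, 241.9], 79, [269, 239, 15, 12], [11.0, 14.0], 90.0)
  S ([291.3, 297.4], 519, [284, 279, 19, 45], [44.0, 18.0], 90.0)
  S ([265.9, 298.9], 254, [261, 280, 10, 39], [38.0, 9.0], 90.0)
```

Run:
```python
from m1 import *
t=Cam.load("t1"); s=Cam.load("s1")
print("blue,red", t.onz([(235.9,205),(254,204.4)],140).round(1))
print("clips 65", t.onz([(288.8,187.5),(289.6,228.3)],65).round(1), "strip10",t.onz([(288.9,210.4)],10).round(1))
p=lambda X,Y,x0=210,y0=150,k=3.8:(x0+X/k,y0+Y/k)
print("rack corners65",t.onz([p(81,151),p(328,150),p(330,301),p(80,300)],65).round(1))
print("rest plate (z~5)",t.onz([p(598,168),p(738,184),p(727,320),p(585,302)],5).round(1))
print("green handle tri",tri(t,[(381.4,205.5)],s,[(282.4,172.4)]))
P=lambda X,Y:p(X,Y,30,170,5.5)
print("camera base",t.onz([P(432,158),P(648,203),P(602,393),P(386,350)],8).round(1))
print("post top",t.onz([P(113,121)],412).round(1))
print("ring top/bottom",t.onz([P(398,152),P(377,255)],300).round(1))
print("box corners",t.onz([P(240,115),P(380,145),P(352,247),P(218,215)],310).round(1))
```

```text
blue,red [[543.1 100.2 140. ]
 [545.7  46.4 140. ]]
clips 65 [[616.1 -59.   65. ]
 [485.7 -62.8  65. ]] strip10 [[552.  -61.9  10. ]]
rack corners65 [[606.  123.2  65. ]
 [610.1 -82.9  65. ]
 [483.2 -85.4  65. ]
 [480.8 119.9  65. ]]
rest plate (z~5) [[ 611.2 -320.2    5. ]
 [ 598.8 -440.3    5. ]
 [ 480.4 -426.5    5. ]
 [ 493.8 -306.5    5. ]]
green handle tri (array([ 551.55239818, -335.12429169,  124.20248967]), np.float64(0.4593017162326996))
camera base [[581.9 530.7   8. ]
 [556.7 400.8   8. ]
 [442.9 419.9   8. ]
 [466.4 547.9   8. ]]
post top [[516.3 505.2 412. ]]
ring top/bottom [[527.2 431.3 300. ]
 [478.  436.8 300. ]]
box corners [[541.6 501.6 310. ]
 [528.4 435.8 310. ]
 [480.  444.4 310. ]
 [494.1 507.1 310. ]]
```

```bash
cat >> h.py <<'E'
def delta(x,y,z,p,T=None):
    """target tool z,y axes & tcp p -> shift cm, rotvec in current tool frame"""
    T=tool() if T is None else T
    z=np.array(z,float);z/=np.linalg.norm(z); y=np.array(y,float); y-=z*(y@z); y/=np.linalg.norm(y)
    Rt=np.c_[np.cross(y,z),y,z]
    sh=T[:3,:3].T@(np.array(p)-T[:3,3])/10; rv=R.from_matrix(T[:3,:3].T@Rt).as_rotvec()
    print("shift",sh.round(2),"rv",rv.round(3),"deg",np.degrees(np.linalg.norm(rv)).round(1)); return sh,rv
def axes(yaw,tilt):
    """module axes as if leaning: z leans toward world +y*tilt for yaw frame; returns ax(x),ay(+y),az"""
    M=R.from_euler("ZX",[yaw,-tilt]).as_matrix(); return M[:,0],M[:,1],M[:,2]
E
python3 - <<'E'
from h import *
ax,ay,az=axes(-0.103,np.radians(30)); print(ay,az)
h=np.array([551.5,-335,122])
delta(0,-ay,-az,h+az*103)
E
```

```text
[ 0.08904298  0.86143563 -0.5       ] [0.05140899 0.49735009 0.8660254 ]
shift [ 38.74 -18.44   3.31] rv [-0.512 -0.139  0.522] deg 42.6
```

Request:
move_arm(motion=[[[2.3, -1.1, 0.2, -0.03, -0.008, 0.031], [5.8, -2.8, 0.5, -0.077, -0.021, 0.078], [9.7, -4.6, 0.8, -0.128, -0.035, 0.13], [13.5, -6.4, 1.2, -0.179, -0.049, 0.183], [17.4, -8.3, 1.5, -0.23, -0.063, 0.235], [21.3, -10.1, 1.8, -0.282, -0.076, 0.287], [25.2, -12.0, 2.2, -0.333, -0.09, 0.339], [29.0, -13.8, 2.5, -0.384, -0.104, 0.391], [32.9, -15.7, 2.8, -0.435, -0.118, 0.444], [36.0, -17.1, 3.1, -0.476, -0.129, 0.485], [38.0, -18.1, 3.25, -0.502, -0.136, 0.512], [38.74, -18.44, 3.31, -0.512, -0.139, 0.522]]], fingers=110)

```text
t: 1.45
position: [559.3, -280.1, 210.7]
eef_rot: [0.259, 0.965, -0.047, -0.012]
force: [0.3, -0.1, 0.1]
grip_width: 49.9
```

Run:
```python
from m1 import *
s=status.observe(); print(s["t"],s["q"],s["position"],s["eef_rot"],s["grip_width"],np.abs(s["dq"]).max())
w=Cam("wrist","w1")
for n in ("green",):
    for o in comps(w,*C[n],(0,0,560,420),100): print(o)
```

```text
1.45 [-0.00495662  0.41828815  0.14358118  1.85059526  0.5851209   0.94806963
 -1.90784576] [ 559.28939426 -280.11172465  210.70165211] [ 0.25854726  0.96475659 -0.04741475 -0.0122426 ] 49.88531144983158 0.22187399013619546
([24.1, 38.8], 3604, [0, 0, 60, 77], [76.0, 59.0], 90.0)
([486.3, 53.2], 2365, [473, 0, 33, 122], [26.0, 122.7], 3.4)
([262.0, 45.4], 1638, [237, 17, 50, 57], [49.0, 36.8], 53.1)
([554.2, 98.8], 597, [544, 54, 16, 71], [70.0, 15.0], 90.0)
([286.9, 222.1], 1214, [277, 191, 21, 63], [20.1, 61.6], 1.9)
([442.4, 259.7], 597, [423, 247, 38, 25], [22.9, 37.8], 87.9)
([303.2, 301.5], 260, [290, 292, 29, 16], [28.0, 14.8], 5.2)
```

View pics/w1.png

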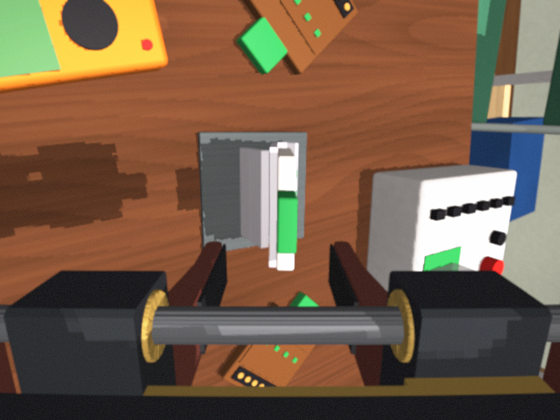

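Run:
```python
from h import *
w=Cam.load("w1"); w.crop(190,120,320,280,5,"wc1") ; cv2.imwrite("pics/wc1.png",cv2.resize(cv2.imread("pics/wc1.png"),None,fx=.74,fy=.74))
```

```text
(no output)
```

View pics/wc1.png

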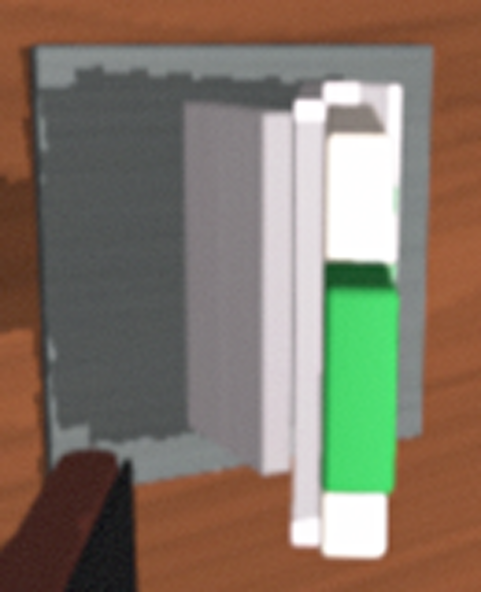

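Run:
```python
from h import *
w=Cam.load("w1"); T=w.T@np.linalg.inv(np.array(viewer.grab_frame("wrist")["tool_from_camera"]))
px=[(278.6,198.1),(297,198.1),(295.7,252.7),(277.8,252.2)]
o,d=w.ray(px); o=T[:3,:3].T@(o-T[:3,3]); d=d@T[:3,:3]
for zt in (80,88,96):
    p=o+d*((zt-o[2])/d[:,2])[:,None]
    c=p.mean(0);L=(p[0]+p[1]-p[2]-p[3])/2; W=(p[1]+p[2]-p[0]-p[3])/2
    print(zt,c.round(1),"L",np.linalg.norm(L).round(1),"W",np.linalg.norm(W).round(1),"ang",np.arctan2(L[1],L[0]).round(3), "world",(T[:3,:3]@c+T[:3,3]).round(1))
print(T.round(3))
s=Cam.load("s1"); t=Cam.load("t1")
# body bottom/other check
```

```text
80 [ 1.5  5.3 80. ] L 36.4 W 11.7 ang 0.012 world [ 556.4 -324.6  144.1]
88 [-0.9  5.5 88. ] L 37.8 W 12.1 ang 0.012 world [ 553.7 -328.6  137.2]
96 [-3.3  5.7 96. ] L 39.1 W 12.5 ang 0.012 world [ 550.9 -332.5  130.4]
[[ 9.95000e-01 -8.50000e-02 -4.80000e-02  5.59290e+02]
 [-9.80000e-02 -8.62000e-01 -4.98000e-01 -2.80112e+02]
 [ 1.00000e-03  5.00000e-01 -8.66000e-01  2.10702e+02]
 [ 0.00000e+00  0.00000e+00  0.00000e+00  1.00000e+00]]
```

Request:
move_arm(motion=[[[-0.1, 0.25, 0.6, 0, 0, 0.005], [-0.2, 0.55, 1.8, 0, 0, 0.012], [-0.2, 0.55, 3.2, 0, 0, 0.012], [-0.2, 0.55, 4.6, 0, 0, 0.012], [-0.2, 0.55, 6.0, 0, 0, 0.012], [-0.2, 0.55, 7.4, 0, 0, 0.012], [-0.2, 0.55, 8.6, 0, 0, 0.012], [-0.2, 0.55, 9.5, 0, 0, 0.012], [-0.2, 0.55, 10.0, 0, 0, 0.012], [-0.2, 0.55, 10.3, 0, 0, 0.012], [-0.2, 0.55, 10.3, 0, 0, 0.012]]])

```text
t: 2.65
position: [549.3, -339.9, 125.1]
eef_rot: [0.259, 0.964, -0.056, -0.011]
force: [0.2, -0.5, 1.0]
grip_width: 50.1
```

Run:
```python
from m1 import *
w=Cam("wrist","w2"); s=Cam("side","s2"); s.crop(220,120,340,220,6,"sc2"); print(status.observe()["position"])
```

```text
[ 549.61388018 -339.61847328  125.52173803]
```

View pics/w2.png

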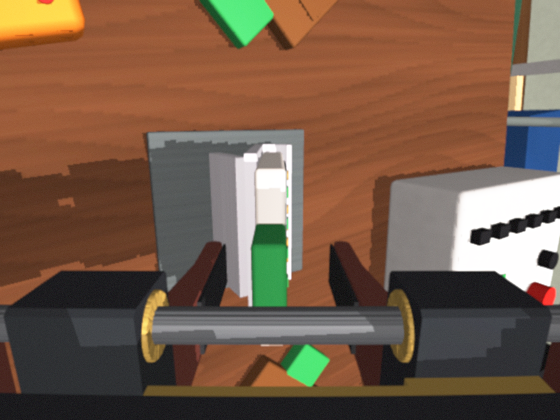

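View pics/sc2.png

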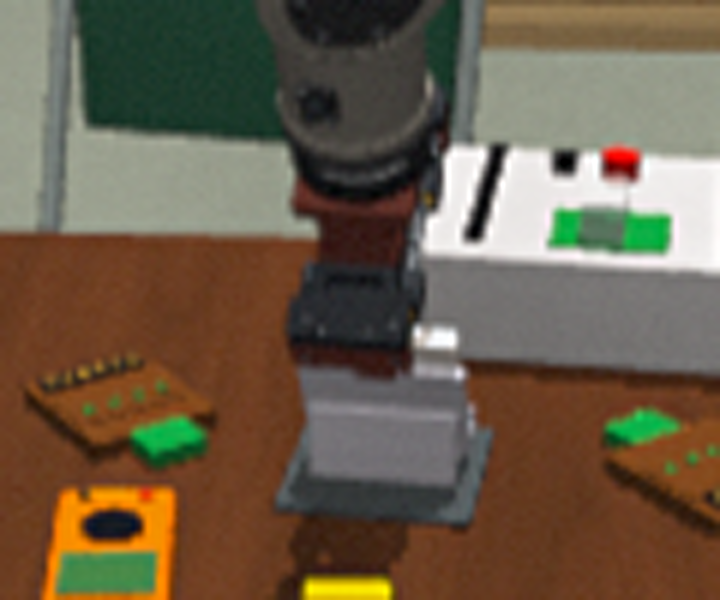

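Run:
```python
from h import *
w=Cam.load("w2"); s=Cam.load("s2"); s1=Cam.load("s1")
F=np.array(viewer.grab_frame("wrist")["tool_from_camera"]); T=w.T@np.linalg.inv(F)
def tp(p): return (T[:3,:3]@np.array(p,float)+T[:3,3])
for p in [(20,-7,-12),(20,7,-12),(20,0,18),(-20,-7,-12),(45,-7,18),(45,7,18),(-45,-7,18)]:
    print(p,w.proj(tp(p)).round(1),s.proj(tp(p)).round(1))
print("tcp side",s.proj(T[:3,3]),s.proj(tp((37,0,-60))),s.proj(tp((-37,0,-60))))
w.crop(200,120,340,310,4,"wc2"); cv2.imwrite("pics/wc2.png",cv2.resize(cv2.imread("pics/wc2.png"),None,fx=.78,fy=.78))
s1.crop(250,150,320,220,8,"sc3")
```

```text
(20, -7, -12) [[261.7 247.6]] [[277.  170.8]]
(20, 7, -12) [[298.5 247.6]] [[277.6 167.6]]
(20, 0, 18) [[279.7 225.3]] [[278.  174.1]]
(-20, -7, -12) [[262.8 339.8]] [[288.3 171.7]]
(45, -7, 18) [[264.  171.3]] [[270.7 175.2]]
(45, 7, 18) [[295.5 171.3]] [[271.4 172. ]]
(-45, -7, 18) [[265.7 347.9]] [[295.9 177.2]]
tcp side [[283.1746903  171.63450828]] [[271.13693276 160.51050418]] [[292.80630364 162.09708878]]
```

View pics/wc2.png

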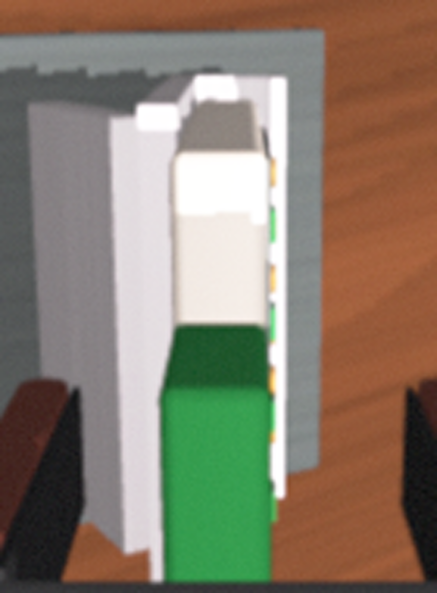

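View pics/sc3.png

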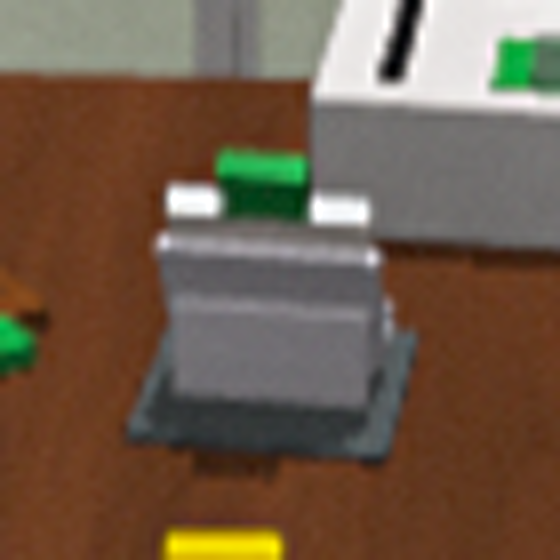

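Run:
```python
from h import *
a=Cam.load("w1"); b=Cam.load("w2"); t=Cam.load("t1"); s=Cam.load("s1")
F=np.array(viewer.grab_frame("wrist")["tool_from_camera"]); T=b.T@np.linalg.inv(F)
for n,u,v in (("handleTL",(278.6,198.1),(252.2,244.4)),("handleTR",(297,198.1),(285.9,244.4)),("bodyTL",(278.6,155.1),(256.1,168)),("bodyTR",(297,155.1),(285.6,168.))):
    p,e=tri(a,[u],b,[v]); print(n,p.round(1),e.round(2),"tool2",(T[:3,:3].T@(p-T[:3,3])).round(1))
# side: handle top back edge corners and white corners
S=lambda X,Y:(250+X/8,150+Y/8)
print(S(218,152),S(306,156),S(167,186),S(371,200))
TT=lambda X,Y:(210+X/3.8,150+Y/3.8)
for n,u,v in (("hback +x",TT(641,186),S(218,158)),("hback -x",TT(639,232),S(306,160)),("body +x back",TT(655,164),S(167,190)),("body -x back",TT(645,282),S(371,200))):
    p,e=tri(t,[u],s,[v]); print(n,p.round(1),e.round(2),"tool2",(T[:3,:3].T@(p-T[:3,3])).round(1))
```

```text
handleTL [ 571.9 -327.4  130.3] 0.51 tool2 [ 21.1 -10.4 -11.9]
handleTR [ 570.6 -338.5  136.1] 0.07 tool2 [ 21.1   2.2 -11.3]
bodyTL [ 596.  -344.3  106. ] 0.29 tool2 [ 46.8 -10.5  16.4]
bodyTR [ 596.5 -350.2  121.5] 0.1 tool2 [48.1  2.3  5.8]
(277.25, 169.0) (288.25, 169.5) (270.875, 173.25) (296.375, 175.0)
hback +x [ 568.7 -324.   139. ] 0.88 tool2 [ 17.5  -8.7 -20.9]
hback -x [ 531.2 -321.   140.4] 0.38 tool2 [-20.   -6.7 -21.8]
body +x back [ 592.  -341.5  114.9] 1.46 tool2 [42.6 -8.   7.5]
body -x back [ 499.3 -330.8  116.8] 7.15 tool2 [-50.8  -6.8   5.1]
```

Request:
move_arm(motion=[[[0.1, -0.2, 0, 0, 0, 0], [0.1, -0.4, 0, 0, 0, 0], [0.1, -0.4, 0, 0, 0, 0], [0.1, -0.4, 0, 0, 0, 0]]])

```text
t: 3.25
position: [550.6, -336.4, 123.1]
eef_rot: [0.259, 0.964, -0.056, -0.011]
force: [0.3, 0.1, -0.3]
grip_width: 49.8
```

Request:
move_arm(motion=[[[0, 0, 0, 0, 0, 0], [0, 0, 0, 0, 0, 0], [0, 0, 0, 0, 0, 0], [0, 0, 0, 0, 0, 0], [0, 0, 0, 0, 0, 0], [0, 0, 0, 0, 0, 0], [0, 0, 0, 0, 0, 0], [0, 0, 0, 0, 0, 0]]], fingers=255, squeeze=25)

```text
t: 4.05
position: [550.5, -337.1, 123.5]
eef_rot: [0.259, 0.964, -0.056, -0.011]
force: [-0.6, -2.5, 2.5]
grip_width: 14.2
```

Run:
```python
from m1 import *
o=status.observe(); print(o["grip_width"],o["force"],o["position"])
w=Cam("wrist","w3")
```

```text
14.20038734389619 [-0.63113722 -2.5188176   2.54970634] [ 550.48319942 -337.12935839  123.52609754]
```

View pics/w3.png

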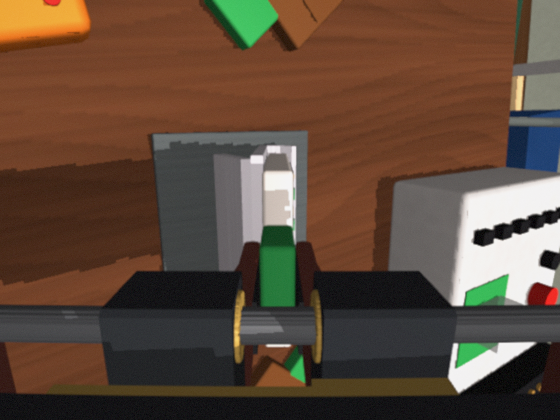

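Request:
move_arm(motion=[[[0, 0, -0.4, 0, 0, 0], [0, 0, -1.2, 0, 0, 0], [0, 0, -2.2, 0, 0, 0], [0, 0, -3.2, 0, 0, 0], [0, 0, -4.4, 0, 0, 0], [0, 0, -5.8, 0, 0, 0], [0, 0, -7.2, 0, 0, 0], [0, 0, -8.6, 0, 0, 0], [0, 0, -9.8, 0, 0, 0], [0, 0, -10.6, 0, 0, 0], [0, 0, -11.0, 0, 0, 0], [0, 0, -11.0, 0, 0, 0]]])

```text
t: 5.3
position: [556.6, -281.0, 218.6]
eef_rot: [0.259, 0.964, -0.056, -0.011]
force: [-0.2, -0.8, -1.5]
grip_width: 13.8
```

Run:
```python
from m1 import *
o=status.observe(); print(o["grip_width"],o["force"],o["position"],o["q"])
w=Cam("wrist","w4"); 
# target: above slot
yaw=0.048
ax,ay,az=axes(yaw,0); slot=np.array([551,-61.6,10])
# tool y=-ay, tool z=-az ; grasp height: tcp above foot ~118
print(ay)
delta(0,-ay,-az,slot+np.array([0,0,118+110]))
```

```text
13.756277070067998 [-0.20204045 -0.83072806 -1.46205084] [ 556.60358909 -281.01348991  218.64070065] [-0.00605401  0.40565701  0.14695679  1.84906687  0.5800382   0.96025198
 -1.91251816]
[-0.04798157  0.99884822  0.        ]
shift [ -2.99 -17.86 -12.63] rv [ 0.523  0.035 -0.16 ] deg 31.4
```

View pics/w4.png

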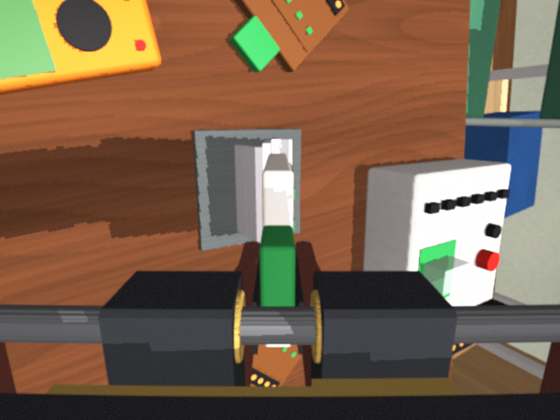

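Request:
move_arm(motion=[[[-0.1, -0.8, -0.6, 0.024, 0.002, -0.007], [-0.4, -2.2, -1.5, 0.064, 0.004, -0.02], [-0.7, -4.0, -2.8, 0.118, 0.008, -0.036], [-1.0, -5.9, -4.2, 0.173, 0.012, -0.053], [-1.3, -7.9, -5.6, 0.23, 0.015, -0.07], [-1.6, -9.8, -6.9, 0.288, 0.019, -0.088], [-2.0, -11.8, -8.3, 0.345, 0.023, -0.106], [-2.3, -13.8, -9.7, 0.403, 0.027, -0.123], [-2.6, -15.5, -11.0, 0.455, 0.03, -0.139], [-2.8, -16.8, -11.9, 0.492, 0.033, -0.15], [-2.95, -17.6, -12.4, 0.515, 0.034, -0.158], [-2.99, -17.86, -12.63, 0.523, 0.035, -0.16]]])

```text
t: 6.55
position: [550.8, -61.4, 237.9]
eef_rot: [-0.0, 1.0, 0.024, -0.001]
force: [0.4, -0.1, -1.3]
grip_width: 14.3
```

Request:
move_arm(motion=[[[0, 0, 0, 0, 0, 0], [0, 0, 0, 0, 0, 0]]])

```text
t: 6.75
position: [550.9, -62.5, 237.9]
eef_rot: [0.001, 1.0, 0.024, -0.0]
force: [0.7, 0.5, -1.9]
grip_width: 14.3
```

Run:
```python
from m1 import *
o=status.observe(); print(o["t"],o["grip_width"],o["force"],o["position"],o["eef_rot"])
w=Cam("wrist","w5");s=Cam("side","s5");t=Cam("top","t5")
s.crop(220,140,340,260,5,"sc5"); t.crop(210,160,330,250,6,"tc5")
```

```text
6.75 14.34669374852316 [ 0.72603999  0.50208054 -1.93755256] [550.94007831 -62.52095953 237.90371909] [ 6.86640887e-04  9.99720298e-01  2.36357127e-02 -4.54369261e-04]
```

View pics/w5.png

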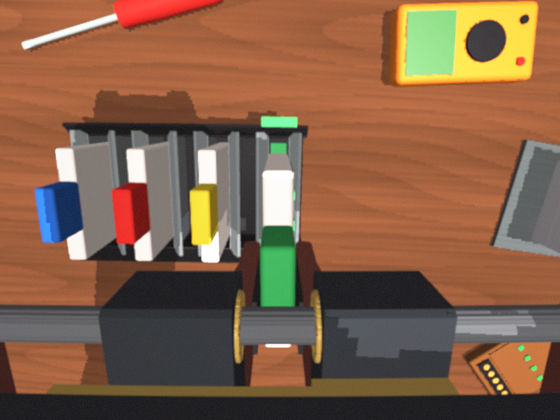

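View pics/sc5.png

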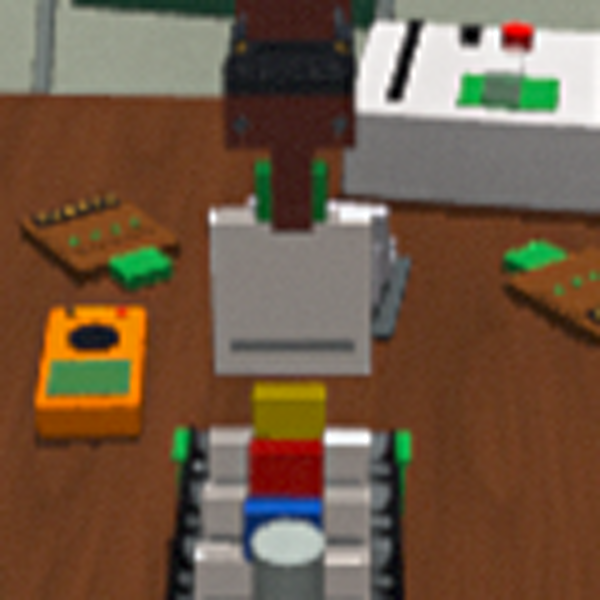

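View pics/tc5.png

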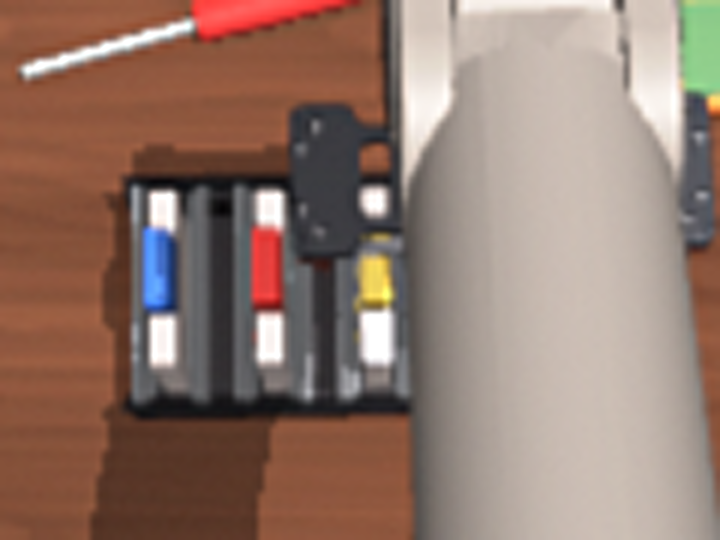

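Run:
```python
from m1 import *
w=Cam.load("w5"); T=tool()
for o in comps(w,*C["green"],(240,100,320,160),10): print(o)
for o in comps(w,*C["red"],(100,160,170,260),100): print("red",o)
w.crop(50,100,330,320,2.8,"wc5")
f=lambda p:(T[:3,:3].T@(p-T[:3,3])).round(1)
for n,uv,z in (("clip",(279.3,122),65),("clip",(279.3,122),75),("strip",(278.5,147),10),("bodyTop",(278,170),222)):
    p=w.onz([uv],z)[0]; print(n,z,p.round(1),"tool",f(p))
```

```text
([278.6, 122.0], 436, [260, 116, 38, 13], [37.1, 11.8], 2.7)
([278.0, 147.1], 183, [270, 142, 17, 11], [10.0, 16.0], 90.0)
red ([130.1, 212.2], 1864, [112, 183, 38, 62], [61.0, 34.8], 85.4)
clip 65 [617.1 -60.3  65. ] tool [ 66.3   1.  172.9]
clip 75 [617.1 -60.3  75. ] tool [ 66.3   1.  162.9]
strip 10 [592.3 -61.   10. ] tool [ 41.5   0.5 227.9]
bodyTop 222 [596.9 -59.8 222. ] tool [46.  -0.3 15.9]
```

View pics/wc5.png

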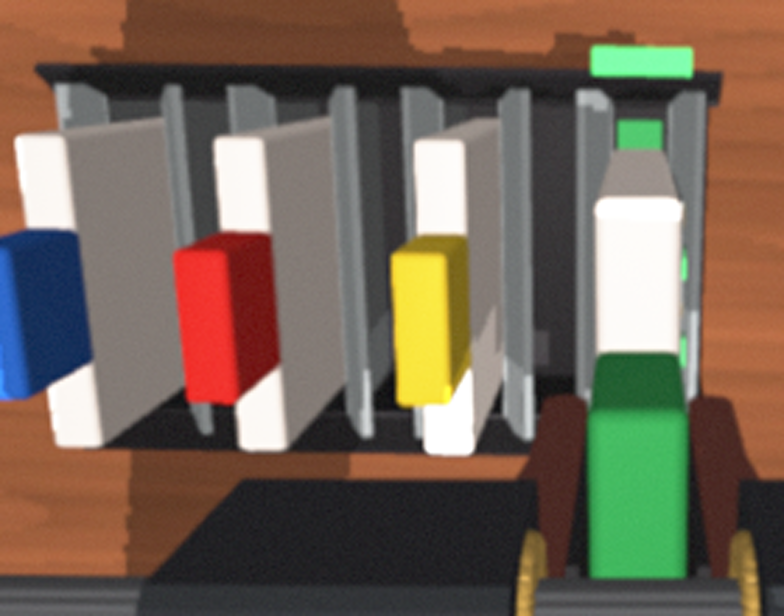

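Request:
move_arm(motion=[[[0, 0.05, 0.6, 0, 0, 0.01], [0, 0.05, 1.8, 0, 0, 0.01], [0, 0.05, 3.2, 0, 0, 0.01], [0, 0.05, 4.4, 0, 0, 0.01], [0, 0.05, 5.2, 0, 0, 0.01], [0, 0.05, 5.8, 0, 0, 0.01], [0, 0.05, 6.4, 0, 0, 0.01], [0, 0.05, 7.0, 0, 0, 0.01], [0, 0.05, 7.6, 0, 0, 0.01], [0, 0.05, 8.0, 0, 0, 0.01], [0, 0.05, 8.0, 0, 0, 0.01]]])

```text
t: 8.0
position: [550.7, -62.4, 157.5]
eef_rot: [0.0, 1.0, 0.019, -0.001]
force: [-1.2, 0.6, -1.2]
grip_width: 13.7
```

Run:
```python
from m1 import *
o=status.observe(); print(o["t"],o["grip_width"],o["force"],o["wrist_torque"],o["position"],o["eef_rot"])
w=Cam("wrist","w6");s=Cam("side","s6")
s.crop(220,140,340,260,5,"sc6"); w.crop(180,100,380,320,2.7,"wc6")
```

```text
8.0 13.744142485379086 [-1.17426448  0.56288634 -1.18102504] [ 0.07875094 -0.01126841 -0.00114813] [550.70046805 -62.42000325 157.52699908] [ 3.30939189e-04  9.99818477e-01  1.90357653e-02 -7.37167243e-04]
```

View pics/wc6.png

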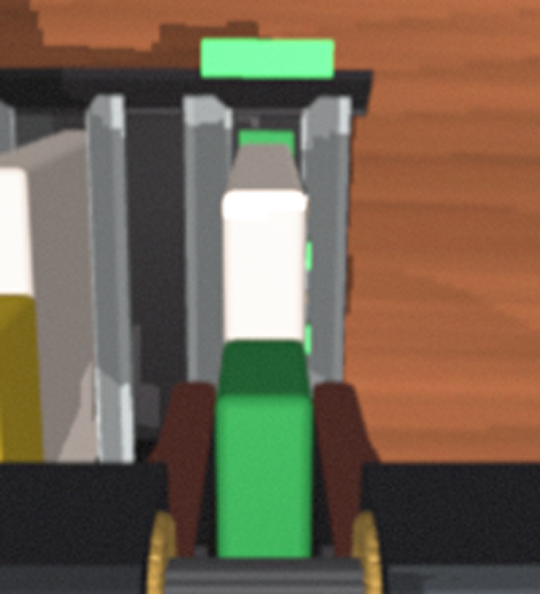

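View pics/sc6.png

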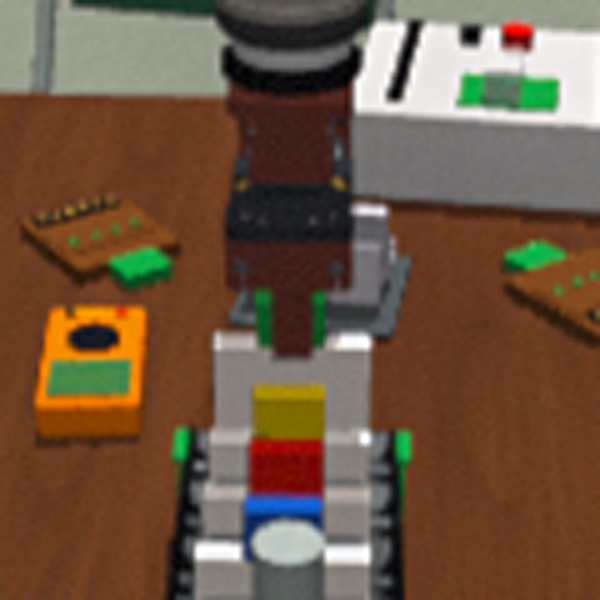

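Request:
move_arm(motion=[[[0, 0, 0.5, 0, 0, 0], [0, 0, 1.1, 0, 0, 0], [0, 0, 1.7, 0, 0, 0], [0, 0, 2.2, 0, 0, 0], [0, 0, 2.6, 0, 0, 0], [0, 0, 2.8, 0, 0, 0], [0, 0, 2.9, 0, 0, 0], [0, 0, 2.9, 0, 0, 0]]])

```text
t: 8.9
position: [551.0, -62.5, 129.1]
eef_rot: [0.0, 1.0, 0.019, -0.0]
force: [0.1, 0.6, -2.0]
grip_width: 14.1
```

Request:
move_arm(motion=[[[0, 0, 0.1, 0, 0, 0], [0, 0, 0.2, 0, 0, 0], [0, 0, 0.2, 0, 0, 0]]])

```text
t: 9.2
position: [551.2, -62.5, 127.3]
eef_rot: [0.0, 1.0, 0.019, -0.0]
force: [-0.1, -0.4, 0.4]
grip_width: 13.9
```

Request:
move_arm(motion=[[[0, 0, 0.1, 0, 0, 0], [0, 0, 0.2, 0, 0, 0], [0, 0, 0.2, 0, 0, 0]]])

```text
t: 9.5
position: [551.3, -62.6, 127.2]
eef_rot: [0.0, 1.0, 0.019, 0.0]
force: [-7.4, -0.1, 17.9]
grip_width: 14.0
```

Request:
move_arm(motion=[[[0, 0, -0.1, 0, 0, 0], [0, 0, -0.1, 0, 0, 0]]])

```text
t: 9.7
position: [551.3, -62.5, 127.3]
eef_rot: [0.0, 1.0, 0.019, 0.0]
force: [-4.1, 0.0, 10.0]
grip_width: 14.3
```

Request:
move_arm(motion=[[[0, 0, 0, 0, 0, 0], [0, 0, 0, 0, 0, 0], [0, 0, 0, 0, 0, 0], [0, 0, 0, 0, 0, 0], [0, 0, 0, 0, 0, 0], [0, 0, 0, 0, 0, 0]]], fingers=150)

```text
t: 10.3
position: [551.0, -62.5, 126.0]
eef_rot: [0.0, 1.0, 0.019, -0.0]
force: [-0.2, 0.3, 0.6]
grip_width: 36.1
```

Run:
```python
from m1 import *
o=status.observe(); print(o["t"],o["grip_width"],o["force"],o["position"],o["eef_rot"])
w=Cam("wrist","w7");s=Cam("side","s7")
s.crop(220,140,340,260,5,"sc7")
```

```text
10.3 36.11128121272407 [-0.21264133  0.346269    0.55489351] [550.98003776 -62.46480733 125.98454505] [ 3.49422743e-04  9.99819076e-01  1.90148946e-02 -3.55845014e-04]
```

View pics/w7.png

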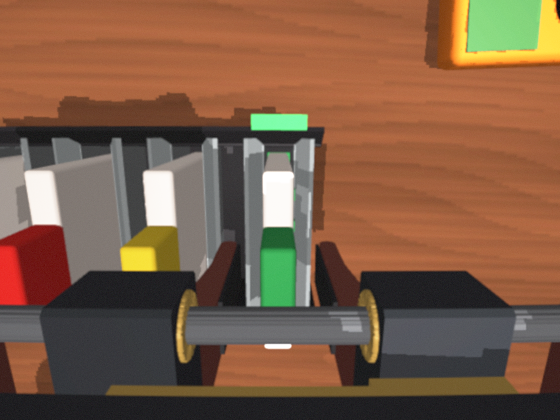

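View pics/sc7.png

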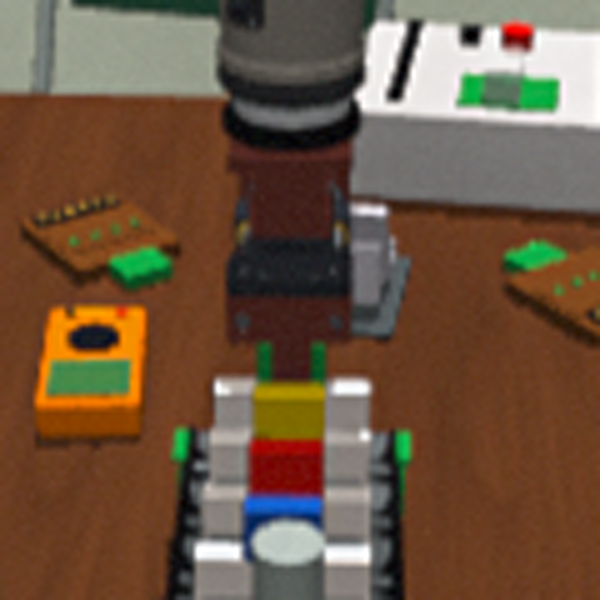

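Request:
move_arm(motion=[[[0, 0, -0.6, 0, 0, 0], [0, 0, -1.8, 0, 0, 0], [0, 0, -3.2, 0, 0, 0], [0, 0, -4.8, 0, 0, 0], [0, 0, -6.6, 0, 0, 0], [0, -1.5, -8.4, 0, 0, 0], [0, -4.0, -9.6, 0, 0, 0], [0, -6.6, -10.0, 0, 0, 0], [0, -9.0, -10.0, 0, 0, 0], [0, -10.4, -10.0, 0, 0, 0], [0, -10.8, -10.0, 0, 0, 0], [0, -10.8, -10.0, 0, 0, 0]]])

```text
t: 11.6
position: [547.0, 45.3, 226.3]
eef_rot: [0.001, 1.0, 0.019, -0.0]
force: [0.9, 0.3, 0.0]
grip_width: 36.3
```

Request:
move_arm(motion=[[[0, 0, 0, 0, 0, 0]]])

```text
t: 11.7
position: [547.0, 44.0, 226.0]
eef_rot: [0.001, 1.0, 0.018, -0.0]
force: [0.6, -0.8, -0.2]
grip_width: 35.8
```

Run:
```python
from m1 import *
o=status.observe(); print(o["t"],o["grip_width"],o["force"],o["position"],o["eef_rot"])
w=Cam("wrist","w8");t=Cam("top","t8"); s=Cam("side","s8")
s.crop(220,140,340,260,5,"sc8"); w.crop(180,100,380,320,2.7,"wc8")
for n in C:
  for o in comps(w,*C[n],(0,100,560,300),100): print(n,o)
```

```text
11.7 35.76626209884588 [ 0.61774467 -0.7836597  -0.24293147] [547.01765967  44.03374325 226.0189297 ] [ 7.35383443e-04  9.99834801e-01  1.81575868e-02 -3.62718993e-04]
green ([406.0, 122.5], 504, [378, 117, 50, 12], [11.0, 49.0], 90.0)
green ([429.0, 218.8], 2123, [409, 189, 41, 63], [37.7, 62.4], 5.4)
green ([393.5, 269.1], 158, [378, 267, 35, 5], [4.0, 34.0], 90.0)
red ([275.4, 218.6], 1243, [265, 188, 21, 62], [61.0, 20.0], 90.0)
yellow ([353.8, 218.6], 1739, [339, 188, 31, 65], [29.6, 63.8], 2.7)
blue ([197.9, 217.8], 1650, [183, 187, 30, 65], [63.8, 28.5], 87.4)
```

View pics/w8.png

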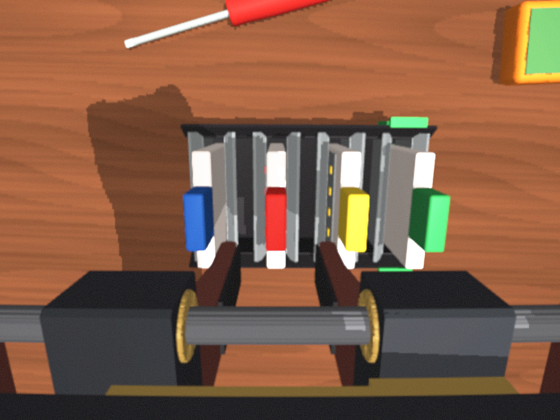

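View pics/wc8.png

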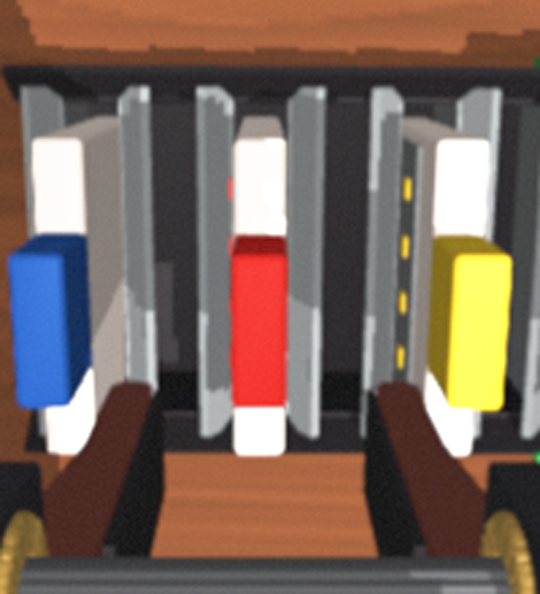

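View pics/sc8.png

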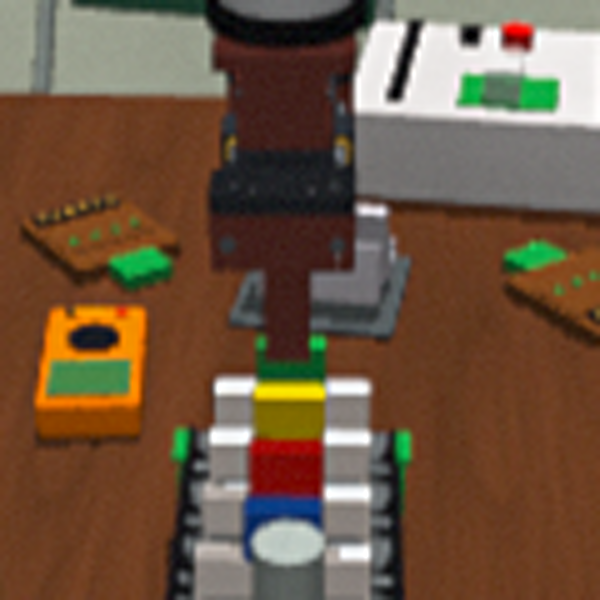

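Run:
```python
from m1 import *
w=Cam.load("w8"); T=tool(); 
for px in ((275.9,221.3),(265.9,192.6),(285.9,192.6),(265.9,250),(285.9,250)):
    p=w.onz([px],140)[0]; print(p.round(1),(T[:3,:3].T@(p-T[:3,3])).round(1))
```

```text
[549.9  45.9 140. ] [ 3.  -1.6 85.9]
[568.9  53.  140. ] [22.2 -8.  85.9]
[569.3  40.1 140. ] [22.2  4.9 85.9]
[529.6  51.9 140. ] [-17.   -8.3  85.9]
[530.1  38.4 140. ] [-17.    5.1  85.9]
```

Request:
move_arm(motion=[[[0.1, -0.1, 0.6, 0, 0, 0], [0.3, -0.16, 1.6, 0, 0, 0], [0.3, -0.16, 2.8, 0, 0, 0], [0.3, -0.16, 4.0, 0, 0, 0], [0.3, -0.16, 5.0, 0, 0, 0], [0.3, -0.16, 5.6, 0, 0, 0], [0.3, -0.16, 6.0, 0, 0, 0], [0.3, -0.16, 6.0, 0, 0, 0], [0.3, -0.16, 6.0, 0, 0, 0]]])

```text
t: 12.75
position: [550.1, 47.2, 166.3]
eef_rot: [0.0, 1.0, 0.019, -0.0]
force: [0.7, 0.2, 0.5]
grip_width: 36.2
```

Run:
```python
from m1 import *
o=status.observe(); print(o["position"],o["grip_width"])
w=Cam("wrist","w9"); w.crop(180,100,380,320,2.7,"wc9"); T=tool()
print(w.proj([T[:3,3]+T[:3,:3]@np.array(p) for p in ((20,-7,-120+T[2,3]+20-15+0*1,),)]) if 0 else "")
zt=T[2,3]-140
for p in ((20,-7,zt),(20,7,zt),(45,-7,zt+30),(45,7,zt+30)): print(p,w.proj(T[:3,3]+T[:3,:3]@np.array(p)).round(1))
```

```text
[550.10478131  47.24597805 166.27275849] 36.16753900390886

(20, -7, np.float64(26.44897444732257)) [[264.6 220.8]]
(20, 7, np.float64(26.44897444732257)) [[293.6 220.8]]
(45, -7, np.float64(56.44897444732257)) [[266.2 162. ]]
(45, 7, np.float64(56.44897444732257)) [[291.7 162. ]]
```

View pics/wc9.png

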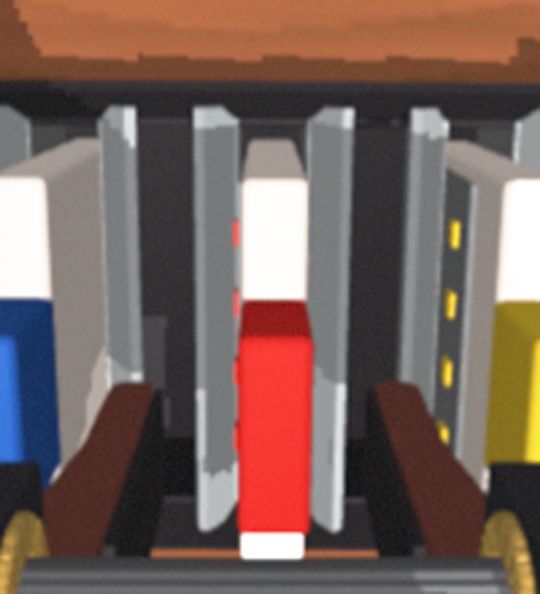

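Request:
move_arm(motion=[[[-0.1, 0.15, 0.4, 0, 0, 0], [-0.1, 0.15, 1.2, 0, 0, 0], [-0.1, 0.15, 2.2, 0, 0, 0], [-0.1, 0.15, 3.0, 0, 0, 0], [-0.1, 0.15, 3.6, 0, 0, 0], [-0.1, 0.15, 3.9, 0, 0, 0], [-0.1, 0.15, 3.9, 0, 0, 0]]])

```text
t: 13.5
position: [548.6, 45.6, 126.4]
eef_rot: [0.0, 1.0, 0.019, -0.001]
force: [-0.4, -0.3, -0.6]
grip_width: 36.7
```

Request:
move_arm(motion=[[[0, 0, 0, 0, 0, 0], [0, 0, 0, 0, 0, 0], [0, 0, 0, 0, 0, 0], [0, 0, 0, 0, 0, 0], [0, 0, 0, 0, 0, 0], [0, 0, 0, 0, 0, 0], [0, 0, 0, 0, 0, 0]]], fingers=255, squeeze=25)

```text
t: 14.2
position: [549.1, 45.7, 127.3]
eef_rot: [0.0, 1.0, 0.019, -0.0]
force: [-0.7, 0.4, 3.4]
grip_width: 14.3
```

Request:
move_arm(motion=[[[0, 0, -0.4, 0, 0, 0], [0, 0, -1.2, 0, 0, 0], [0, 0, -2.2, 0, 0, 0], [0, 0, -3.4, 0, 0, 0], [0, 0, -4.8, 0, 0, 0], [0, 0, -6.4, 0, 0, 0], [0, 0, -8.2, 0, 0, 0], [0, 0, -10.0, 0, 0, 0], [0, 0, -11.8, 0, 0, 0], [0, 0, -13.4, 0, 0, 0], [0, 0, -14.6, 0, 0, 0], [0, 0, -15.0, 0, 0, 0]]])

```text
t: 15.4
position: [549.6, 45.9, 279.1]
eef_rot: [0.0, 1.0, 0.019, 0.001]
force: [-0.2, 0.4, -1.6]
grip_width: 13.5
```

Run:
```python
from m1 import *
o=status.observe(); print(o["t"],o["grip_width"],o["force"],o["position"],o["eef_rot"])
s=Cam("side","s10"); w=Cam("wrist","w10"); t=Cam("top","t10"); s.crop(220,100,360,340,2.4,"sc10")
s.crop(240,225,330,345,5,"sc11"); t.crop(30,170,170,260,5.5,"tc11")
```

```text
15.4 13.529202128127695 [-0.16804083  0.43798132 -1.61086117] [549.61564293  45.85483907 279.05344704] [1.79908763e-04 9.99819222e-01 1.89789844e-02 1.13556329e-03]
```

View pics/s10.png

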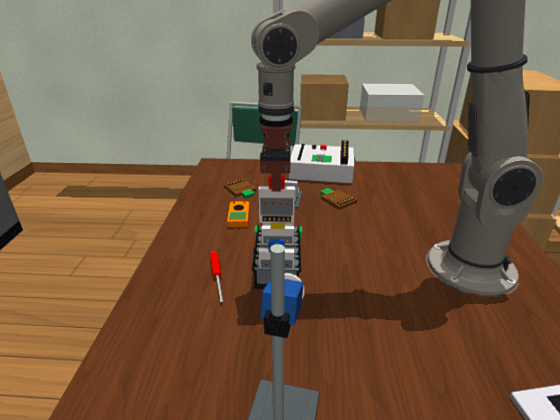

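View pics/sc11.png

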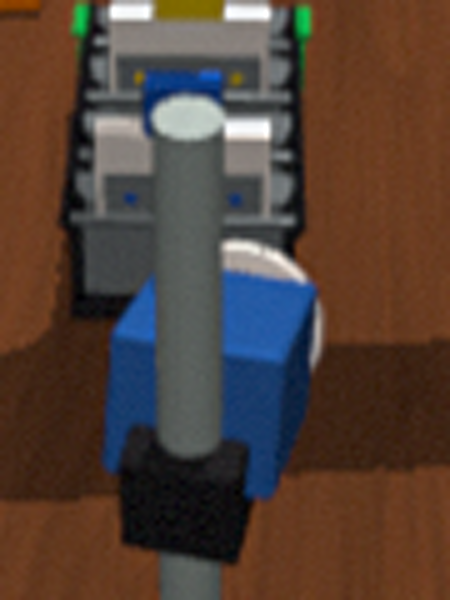

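View pics/w10.png

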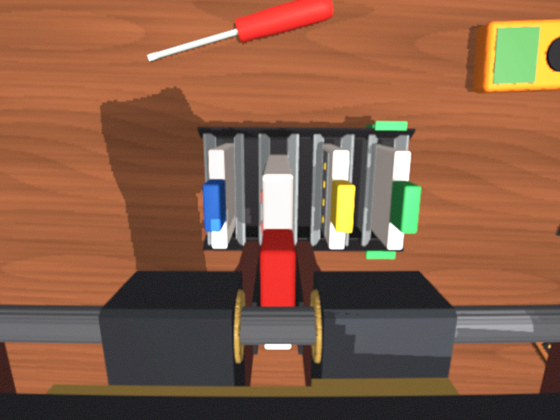

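Run:
```python
from m1 import *
t=Cam.load("t10"); s=Cam.load("s10")
s.crop(255,268,315,330,9.5,"sc12"); t.crop(40,180,120,230,9.5,"tc12")
```

```text
(no output)
```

View pics/sc12.png

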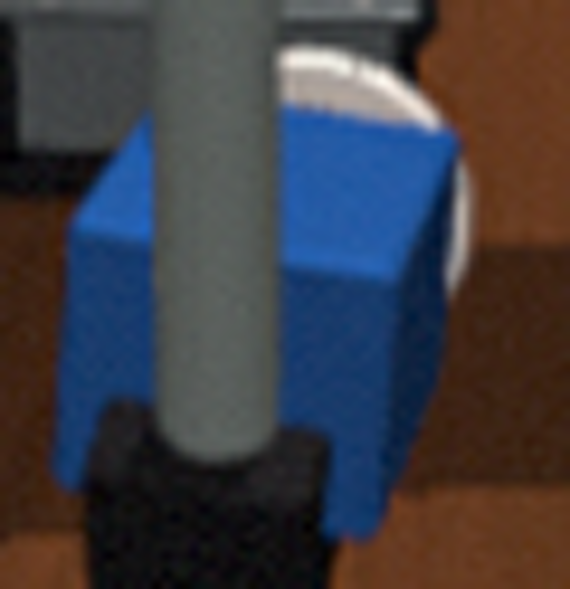

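View pics/tc12.png

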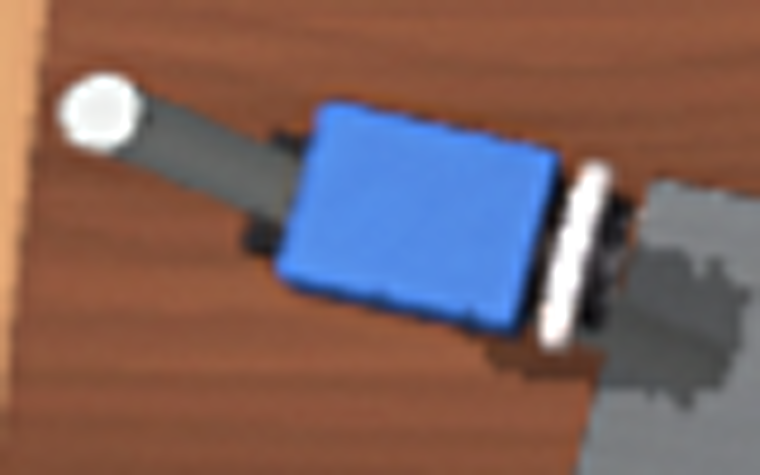

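```bash
cat > camfit.py <<'E'
from h import *
from scipy.optimize import least_squares
t=Cam.load("t10"); s=Cam.load("s10")
S=lambda X,Y:(255+X/9.5-.5+.05,268+Y/9.5-.5+.05); P=lambda X,Y:(40+X/9.5-.45,180+Y/9.5-.45)
tp=dict(rp=P(322,100),fp=P(558,152),fm=P(517,325),rm=P(280,278)); sp=dict(rp=S(72,222),rm=S(398,278),fm=S(457,140))
tr={}
for k in sp:
    p,e=tri(t,[tp[k]],s,[sp[k]]); tr[k]=p; print(k,p.round(1),round(float(e),2))
print("len x",np.linalg.norm(tr["fm"]-tr["rm"]),"len y",np.linalg.norm(tr["rp"]-tr["rm"]))
a=tr["rm"]-tr["fm"]; b=tr["rp"]-tr["rm"]; print("yaw from x",np.degrees(np.arctan2(a[0],a[1])),"pitch",np.degrees(np.arctan2(a[2],np.hypot(*a[:2]))),"yaw from y",np.degrees(np.arctan2(-b[1],b[0])))
def axes_h(psi): # head x (backwards, up 20deg)
    c=np.radians(20); x=np.array([np.sin(psi)*np.cos(c),np.cos(psi)*np.cos(c),np.sin(c)]); y=np.array([-np.cos(psi),np.sin(psi),0]); return x,y,np.cross(x,y)
# y level; world +x side
def corners(v):
    x,y,z=axes_h(v[3]); c=v[:3]  # c = centre of top face
    X=dict(f=-30*x,r=30*x); Y=dict(p=-25*y,m=25*y)
    return {a+b:c+X[a]+Y[b] for a in "fr" for b in "pm"}
def res(v):
    c=corners(v); r=[]
    for k in tp: r+=list(t.proj(c[k])[0]-tp[k])
    for k in sp: r+=list(s.proj(c[k])[0]-sp[k])
    return r
m=np.mean([tr["rp"],tr["fm"]],axis=0); o=least_squares(res,[*m,np.radians(10)],x_scale=[10,10,10,.1],loss="soft_l1")
v=o.x; x,y,z=axes_h(v[3]); print("top centre",v[:3].round(1),"yaw",np.degrees(v[3]).round(2),"res",np.round(res(v),2))
org=v[:3]-30*x-22*z
print("origin",org.round(1),"lens",(org-18*x).round(1),"focus",(org-168*x).round(1),x,y,z)
ring=org-14*x
print("proj lens top",t.proj(org-18*x),t.proj(org-10*x+26*y),t.proj(org-10*x-26*y))
np.savez("cam.npz",f=org-168*x,x=x,y=y,z=z)
E
python3 camfit.py
```

```text
rp [540.  493.1 329.1] 0.68
rm [492.3 500.2 327.4] 0.98
fm [483.7 446.2 306.6] 0.4
len x 58.5297184125632 len y 48.23787295689973
yaw from x 9.024407362570809 pitch 20.72821970051535 yaw from y 8.44486383171766
top centre [512.1 469.4 317.9] yaw 9.14 res [ 0.19 -0.55  0.6  -0.51  0.07  0.15 -0.53 -0.11 -0.69  0.61  0.63  0.15
  0.65 -0.73]
origin [508.8 449.  286.9] lens [506.2 432.3 280.8] focus [483.8 293.1 229.5] [0.14931768 0.92775344 0.34202014] [-0.98729459  0.15890055  0.        ] [-0.05434719 -0.33767464  0.93969262]
proj lens top [[104.18726678 206.94932579]] [[ 98.49692141 215.92077616]] [[103.39038083 196.69583524]]
```

Run:
```python
from h import *
d=np.load("cam.npz"); f,x,y,z=[d[k] for k in "fxyz"]
s=Cam.load("s10"); o=f+168*x; print(s.proj([o-10*x+26*z,o-10*x+26*y]))
sh,rv=delta(0,-x,-z,f+52*z); print(f+52*z)
for i,a in enumerate([.03,.09,.17,.26,.36,.46,.57,.68,.79,.88,.95,1]):
    b=sh*a; b[2]-=2*np.sin(np.pi*a); print(np.r_[b.round(2),(rv*a).round(3)].tolist())
```

```text
[[288.41523822 274.53563265]
 [303.66078922 292.85239315]]
shift [ -5.9  -23.23  -0.16] rv [0.349 0.035 0.195] deg 23.0
[480.93577012 275.57931232 278.35282475]
[-0.18, -0.7, -0.19, 0.01, 0.001, 0.006]
[-0.53, -2.09, -0.57, 0.031, 0.003, 0.018]
[-1.0, -3.95, -1.05, 0.059, 0.006, 0.033]
[-1.54, -6.04, -1.5, 0.091, 0.009, 0.051]
[-2.13, -8.36, -1.87, 0.126, 0.013, 0.07]
[-2.72, -10.69, -2.06, 0.16, 0.016, 0.09]
[-3.37, -13.24, -2.04, 0.199, 0.02, 0.111]
[-4.01, -15.8, -1.8, 0.237, 0.024, 0.133]
[-4.66, -18.35, -1.35, 0.276, 0.028, 0.154]
[-5.2, -20.44, -0.88, 0.307, 0.031, 0.172]
[-5.61, -22.07, -0.47, 0.331, 0.033, 0.186]
[-5.9, -23.23, -0.16, 0.349, 0.035, 0.195]
```

Request:
move_arm(motion=[[[-0.2, -0.7, -0.2, 0.01, 0.001, 0.006], [-0.5, -2.1, -0.6, 0.031, 0.003, 0.018], [-1.0, -4.0, -1.1, 0.059, 0.006, 0.033], [-1.5, -6.0, -1.5, 0.091, 0.009, 0.051], [-2.1, -8.4, -1.9, 0.126, 0.013, 0.07], [-2.7, -10.7, -2.1, 0.16, 0.016, 0.09], [-3.4, -13.2, -2.0, 0.199, 0.02, 0.111], [-4.0, -15.8, -1.8, 0.237, 0.024, 0.133], [-4.7, -18.4, -1.4, 0.276, 0.028, 0.154], [-5.2, -20.4, -0.9, 0.307, 0.031, 0.172], [-5.6, -22.1, -0.5, 0.331, 0.033, 0.186], [-5.9, -23.2, -0.2, 0.349, 0.035, 0.195]]])

```text
t: 16.75
position: [479.6, 277.7, 279.0]
eef_rot: [-0.174, 0.982, -0.078, 0.013]
force: [-0.2, 0.2, -0.8]
grip_width: 13.7
```

Request:
move_arm(motion=[[[0, 0, 0, 0, 0, 0], [0, 0, 0, 0, 0, 0], [0, 0, 0, 0, 0, 0]]])

```text
t: 17.05
position: [481.8, 274.7, 279.2]
eef_rot: [-0.173, 0.982, -0.079, 0.014]
force: [0.3, -0.2, -1.2]
grip_width: 13.9
```

Run:
```python
from m1 import *
o=status.observe(); print(o["t"],o["grip_width"],o["force"],o["position"],o["eef_rot"],np.abs(o["dq"]).max())
d=np.load("cam.npz"); f,x,y,z=[d[k] for k in "fxyz"]; delta(0,-x,-z,f+52*z)
s=Cam("side","s13"); w=Cam("wrist","w13"); t=Cam("top","t13"); s.crop(210,140,350,340,3,"sc13"); t.crop(30,150,330,300,2.6,"tc13")
```

```text
17.05 13.912128726828916 [ 0.3344756  -0.21448155 -1.16727029] [481.8009347  274.72832222 279.21712414] [-0.1731806   0.98163666 -0.07870961  0.01423895] 0.0031783262166092427
shift [-0.1  -0.04  0.11] rv [-0.    -0.001 -0.   ] deg 0.1
```

View pics/sc13.png

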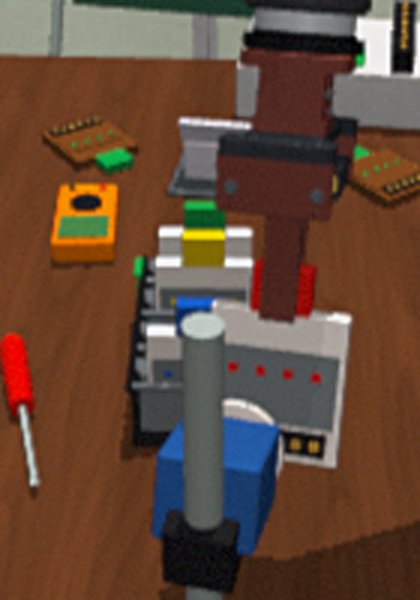

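View pics/w13.png

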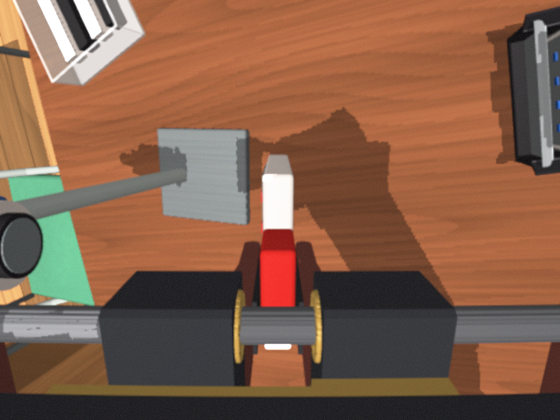

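View pics/tc13.png

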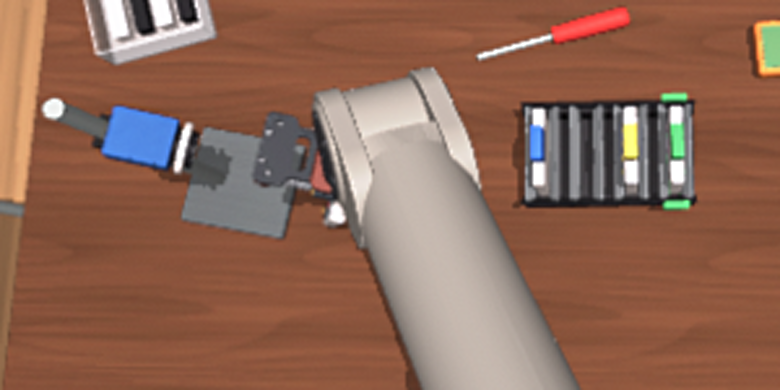

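Run:
```python
from m1 import *
d=np.load("cam.npz"); f,x,y,z=[d[k] for k in "fxyz"]
s=Cam.load("s13"); w=Cam.load("w13"); w.crop(0,150,120,320,4.5,"wc13")
cv2.imwrite("pics/wc13.png",cv2.resize(cv2.imread("pics/wc13.png"),None,fx=.75,fy=.75))
T=tool(); c=T[:3,3]; tz=-T[:3,2]; ty=-T[:3,1]; tx=T[:3,0]
mid=c-52*tz; print("mid-focus",(mid-f).round(1))
print("side pred TR, BR",s.proj([mid+35*tz-45*tx+7*ty, mid-65*tz-45*tx+7*ty]).round(1),s.proj([mid+35*tz+45*tx+7*ty]).round(1))
print("lens wrist",w.proj([f+150*x]).round(1), "post top",w.proj([[516.3,505.2,412]]).round(1))
F=np.array(viewer.grab_frame("wrist")["tool_from_camera"])
t=Cam.load("t13")
for o in comps(t,*C["green"],(270,150,310,240)): print(o)
for n in ("yellow","blue"):
  for o in comps(t,*C[n],(220,180,320,230)): print(n,o)
```

```text
mid-focus [ 0.8 -0.7  0.8]
side pred TR, BR [[325.9 246.3]
 [321.  295.8]] [[279.5 240.5]]
lens wrist [[ 19.1 243.1]] post top [[-423.1  327.9]]
([288.5, 187.1], 30, [284, 186, 10, 4], [3.0, 9.0], 90.0)
([290.0, 203.9], 66, [288, 197, 5, 14], [13.0, 4.0], 90.0)
([289.6, 228.3], 40, [285, 226, 11, 5], [3.7, 10.3], 82.9)
yellow ([270.6, 205.5], 17, [270, 199, 5, 12], [4.0, 11.0], 0.0)
blue ([235.9, 205.0], 65, [234, 198, 5, 14], [13.0, 4.0], 90.0)
```

View pics/wc13.png

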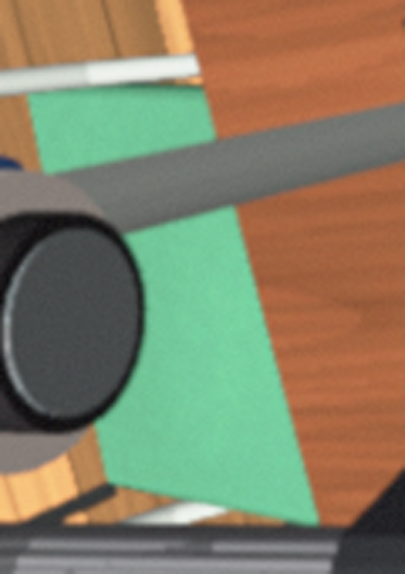

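Run:
```python
from m1 import *
t=Cam.load("t13"); s=Cam.load("s13")
print(t.onz([(290,203.9)],140).round(1), t.onz([(288.5,187.1),(289.6,228.3)],65).mean(0).round(1))
for o in comps(s,*C["green"],(265,195,295,225)): print(o, tri(t,[(290,203.9)],s,[o[0]]))
o=status.observe(); print(o["t"],o["position"],o["grip_width"],np.abs(o["dq"]).max())
from workcell import ticket; print(ticket.hand_in())
```

```text
[[548.9 -60.6 140. ]] [551.6 -60.4  65. ]
([277.4, 210.9], 116, [271, 206, 14, 10], [9.0, 13.0], 90.0) (array([551.91758738, -61.06120196, 129.61813685]), np.float64(2.0038781743724523))
17.25 [481.61955171 274.93866269 279.07113637] 14.102833808721591 0.0025066882917896887
the job is handed in; nothing more can be done
None
```

I stood the green module in the slot with the green clips and let go of it. I then pulled the red module out and left it held up to the inspection camera. I handed the job in at t ≈ 17.3 s of the 67 s allowed; no verdict was reported.

**Green module:**
- Its handle measures about 3 mm horizontally from the middle of the clips.
- It was pressed down until it met about 18 N, with the tool at the height expected for a full seat, then released. In the pictures it stands level with the other modules.
- Triangulating its handle gave z ≈ 130 mm, a mix of its top and side faces. That does not contradict a full seat but is not exact, because the two sight lines miss each other by 2 mm.

**Red module:**
- By the tool pose, the middle is about 1.4 mm from the focus I computed, and the orientation is within about 0.1° of square to the lens axis. Both rest on the camera pose I measured.
- I predicted where the lens should appear in the wrist picture and where the module's corners should appear in the side picture. Both matched to about 2–4 pixels.
- Finger opening is 14 mm, the arm is still, and the fingers are set to grip with 25 N.

**Left alone:**
- The blue handle shows at the same pixel as at the start.
- The yellow module was partly in shadow in the last colour check (only a small patch was found), so I judged it by eye.
- The camera, screwdriver and meter also look undisturbed by eye. I did not measure any of these four.

**Mended on the way:** at the rest, the first jaw alignment was about 4 mm off, and I corrected it before closing on the green handle.

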